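Make up two pool players' caddies

TASK

Make up the two players' caddies for tonight's match from the row of stock on the sideboard: the maple caddy gets the orange can, the blue chalk and the brass tip shaper, the black caddy gets the green can and the red chalk. Seat each thing upright on the floor of its own pocket - can in the large round recess, chalk in the square one, shaper in the small round one. Leave the purple can, the yellow chalk and the remote where they are, and do not knock any can over.

Things in the scene. Friction and masses are not known exactly. Their poses are not given: they have to be found in the camera images.
- maple_caddy: The light maple caddy: fixed pale wood block, 94 (x) by 210 (y) by 22 mm high. Origin: centre of its underside, z up. Pockets 8 mm deep (grey felt floor 14 mm above the table) in a row at x = 0: round drink recess 70 mm across at y = -62 mm, square chalk pocket 40 mm at y = +8 mm, round tool recess 52 mm across at y = +66 mm. Three rubber cue bumpers stick out 11 mm at its drink end (-y).
- black_caddy: The black caddy: fixed black block, 94 (x) by 210 (y) by 22 mm high. Origin: centre of its underside, z up. Pockets 8 mm deep (grey felt floor 14 mm above the table) in a row at x = 0: round drink recess 70 mm across at y = -62 mm, square chalk pocket 40 mm at y = +8 mm, round tool recess 52 mm across at y = +66 mm. Three rubber cue bumpers stick out 11 mm at its drink end (-y).
- orange_can: The orange small closed drink can: coloured side and shoulder, grey lid, white band, 53 mm in diameter, 90 mm high, about 170 g, standing upright (straight-sided from 6 to 80 mm up). Origin: centre of its underside; z up the can.
- green_can: The green small closed drink can: coloured side and shoulder, grey lid, white band, 53 mm in diameter, 90 mm high, about 170 g, standing upright (straight-sided from 6 to 80 mm up). Origin: centre of its underside; z up the can.
- purple_can: The purple small closed drink can: coloured side and shoulder, grey lid, white band, 53 mm in diameter, 90 mm high, about 170 g, standing upright (straight-sided from 6 to 80 mm up). Origin: centre of its underside; z up the can. Not wanted tonight.
- blue_chalk: The blue cube of cue chalk, 22 mm a side, coloured top with a darker worn hollow, paper wrapper round its sides, 12 g, lying hollow up. Origin: centre of its underside; z up, x and y square to its sides.
- red_chalk: The red cube of cue chalk, 22 mm a side, coloured top with a darker worn hollow, paper wrapper round its sides, 12 g, lying hollow up. Origin: centre of its underside; z up, x and y square to its sides.
- yellow_chalk: The yellow cube of cue chalk, 22 mm a side, coloured top with a darker worn hollow, paper wrapper round its sides, 12 g, lying hollow up. Origin: centre of its underside; z up, x and y square to its sides. Not wanted tonight.
- tip_shaper: The cue tip shaper: a brass puck with a dark knurled grip and a dark dish in its top, 34 mm in diameter, 22 mm high, about 80 g, standing dish up. Origin: centre of its underside; z up.
- remote: A black television remote control, 160 mm long (its x), 45 mm wide, 18 mm high, lying beyond the caddies. Origin: centre of its underside. Not part of the job.
Mind the look-alikes: they are no part of the job. There is more than one size of the tip_shaper; the one meant has the size given above.

How it is judged:
By the outcome, as a careful person would: the job done as asked, in the order asked, and still so for the second after the job is handed in, with the robot touching nothing.
It also fails if it takes over 120 s, if anything falls off the work surface, if the arm or the gripper's body presses on something with over 40 N, if the wrist force passes 120 N, or if a joint passes its speed limit or range.

ROBOT

A 6-joint arm with a two-finger parallel gripper is mounted at the origin on the work surface. World frame = base frame: x ahead of the robot, y to its left, z up, the work surface at z = 0. Lengths are in m, angles in rad, forces in N, time in s.
With the tool pointing down it reaches from about 0.35 to 0.875 m from the base axis. Payload 4.2 kg.
Tool frame: the origin (TCP) lies on the centre line of the jaws, within the pads' length; the fingertips stand 17 mm ahead of it and the grasp point (between the pads) lies 2 mm behind it; z points along the fingers, y is the line along which they close (so a half turn about z gives the same grasp; the last joint's range is limited). The gripper opens to 85 mm and grips with 20 to 120 N. Pads are 22 mm wide; open, the fingers measure 114 mm over their backs; the gripper's body (76 mm by 85 mm) begins 54 mm behind the grasp point. The pads swing forward as they close: fully open they stand 13 mm farther back than shut.
Start: joints at [0.259, 0.385, 0.008, 0, -1.194, -0.259], TCP at [0.625, 0, 0.248] pointing down, gripper open.
Joint ranges: [-3.14, 3.14], [-1.21, 2.06], [-1.07, 1.41], [-3.16, 2.05], [-2.99, -0.16], [-3.1, 3.1]. Speed limits (rad/s): [2.79, 2.79, 3.14, 3.14, 3.14, 3.14].

INTERFACE

Orientations are given as [roll, pitch, yaw] about the fixed x, y, z axes, in that order (R = Rz(yaw) Ry(pitch) Rx(roll)).
In Python, from station import ctrl gives the robot as it stands.
- The arm moves only by the tool move_arm, never from a script. Its argument "plan" is a list of rows, each an object with "offset": the shift along the tool's x, y, z as a fraction of full scale, a list of three; "rotation": the turn, a rotation vector about the tool's x, y, z as a fraction of full scale, a list of three. In form: [{"offset": [tx, ty, tz], "rotation": [wx, wy, wz]}, ...]. A call has 1 to 8 rows; each row shifts and turns the commanded pose from where the row before left it, along the tool's axes as they then stand; what a row does not reach is not made up. Full scale, the value 1, is 0.25 m for a shift and 4 degrees for a turn. A row lasts 1/10 s, in which the tool goes at most 50 mm and 8.59 degrees, less where a joint would pass 70% of its speed; a pose out of reach is approached as far as the arm can. A call with a number of a shift or a turn outside -1 to 1 is refused whole. A call with a gripper value outside its range is refused whole. "grip" is the opening, from -1 (shut) to 1 (fully open), set as the call begins (left out, the last holds). The fingers move at their own pace and stop on an object; "force" is the grip in N (left out, the last holds). Time passes only in rows, so rows that do not move let the fingers close. It gives the time, the measured TCP pose, the force, the opening and the grip force at its end, in the units of the state.
- ctrl.sense(): the state, without advancing time (a new reading comes with each control period).
- ctrl.camera(name): name is "scene" or "side" or "wrist"; returns (picture, depth): 480x640x3 uint8, red, green, blue; 480x640 float32, m along the optical axis (not along the pixel's ray), 0 where there is no reading.
- ctrl.camera_model(name): a dict with "camera_matrix" (3x3 intrinsics, pixels), "dist_coeffs" ([k1, k2, p1, p2, k3] as OpenCV has them; the pictures are not rectified), "R" (3x3) and "t" (3): a world point X has camera coordinates R X + t. Camera axes: x right, y down, z forward; pixel columns grow to the right and rows downward; lengths in m; the calibration is good to about 2 mm. A picture is of the moment at which its call begins: read the wrist's pose just before it. camera_model takes no time and is no camera call; for the wrist camera it gives the pose at the moment of the call.
- ctrl.sign_off(): hands the job in; it is judged then, once.
The state is a dict: "t": time; "q": joint angles; "joint_vel": joint speeds; "tau": joint torques, N m; "ee_pos": TCP position; "tcp_rot": TCP orientation; "wrist_force": force on the tool from outside, world axes, zero at the start; "torque": the same for the moment, N m; "finger_gap": opening from 0.0 (shut) to 1.0 (fully open); "finger_force": force on a finger pad.
Only numpy, scipy, OpenCV 4.12 (cv2) and the standard library are available. Lean on these libraries where they do the work, as an engineer would, in place of code of your own. Each camera call takes 0.05 s, during which the arm holds its last target. There are 200 camera calls.

## Working session

There is one attempt and no reset: what is moved stays moved. The work goes in short steps, Python scripts to look and compute and a tool call to move; the robot and the scene stay as the last step left them, time stands still between calls to the robot, and variables do not carry over. Pictures are saved under pics/ and viewed, at most 14 in all, crops included, and the job is handed in when it is done.

Besides the shell and the picture viewer there is one more tool, called after "Request:" as name(argument=value, ...) on one line, values as JSON. move_arm: Moves the arm, as the interface text tells. Shift numbers are shares of 0.25 m and turn numbers shares of 4 degrees, none past 1 either way. Its arguments: {"type":"object","properties":{"plan":{"type":"array","items":{"type":"object","properties":{"offset":{"type":"array","items":{"type":"number","minimum":-1,"maximum":1}},"rotation":{"type":"array","items":{"type":"number","minimum":-1,"maximum":1}}}}},"grip":{"type":"number"},"force":{"type":"number"}},"required":["plan"]}

```bash
ls; mkdir -p pics; cat > h.py <<'E'
import numpy as np, cv2
from station import ctrl
def grab(n):
    m=ctrl.camera_model(n); p,d=ctrl.camera(n); return p,d,m
def ray(m,uv,z):
    K=np.array(m["camera_matrix"]);R=np.array(m["R"]);t=np.array(m["t"])
    n=cv2.undistortPoints(np.array(uv,float).reshape(-1,1,2),K,np.array(m["dist_coeffs"])).reshape(-1,2)
    d=np.c_[n,np.ones(len(n))]@R; c=-R.T@t
    return c+d*((z-c[2])/d[:,2])[:,None]
def proj(m,X):
    R=np.array(m["R"]);t=np.array(m["t"]).reshape(3)
    return cv2.projectPoints(np.array(X,float).reshape(-1,3),cv2.Rodrigues(R)[0],t,np.array(m["camera_matrix"]),np.array(m["dist_coeffs"]))[0].reshape(-1,2)
def save(n,p): cv2.imwrite("pics/"+n,cv2.cvtColor(p,cv2.COLOR_RGB2BGR))
E
python3 - <<'E'
from h import *
for n in("scene","side","wrist"):
    p,d,m=grab(n); save(n+"0.png",p); np.savez(n+"0.npz",p=p,d=d)
    R=np.array(m["R"]);print(n,-R.T@np.array(m["t"]),R[2],np.array(m["camera_matrix"])[0,0])
s=ctrl.sense();print(s)
E
```

```text
pics
scene [1.19566182 0.28275893 0.5610485 ] [-0.71880236 -0.35891326 -0.59540275] 451.0967197122999
side [ 0.25661953 -0.75909395  0.50467807] [ 0.34696612  0.78644464 -0.51099838] 489.2360846701349
wrist [ 0.62523738 -0.07058383  0.37351261] [-0.00146874  0.27986359 -0.96003865] 382.0298876138923
{'t': 0.15, 'q': array([ 2.58636802e-01,  3.85407486e-01,  6.97560997e-03, -3.11219908e-04,
       -1.19400630e+00, -2.58579235e-01]), 'joint_vel': array([ 0.00053047, -0.00254476,  0.00476858,  0.00164575, -0.00098752,
        0.00123781]), 'tau': array([-6.03353892e-04, -3.92678475e+01,  1.88581592e+01,  4.18858320e+00,
       -3.39302780e-03,  5.70479813e-06]), 'ee_pos': array([6.24609079e-01, 3.42269919e-05, 2.47476307e-01]), 'tcp_rot': array([ 3.13993143e+00, -1.40250857e-04, -1.57085339e+00]), 'wrist_force': array([-0.37395602,  0.60448833, -0.74459514]), 'torque': array([-0.00707873, -0.05551551,  0.02901961]), 'finger_force': 0.0, 'finger_gap': 0.9966677124143297}
```

View pics/scene0.png

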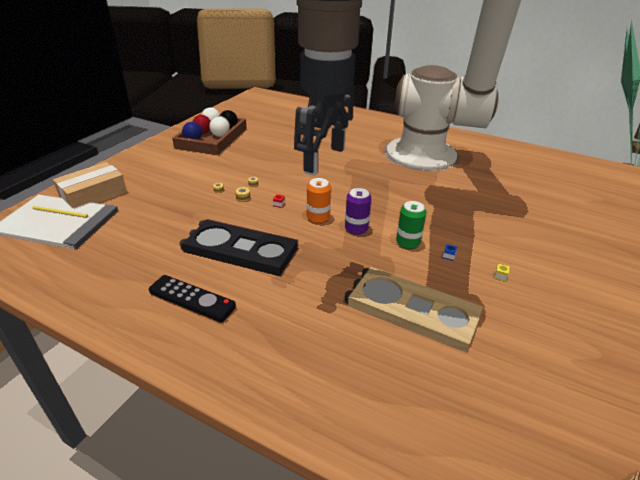

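View pics/side0.png

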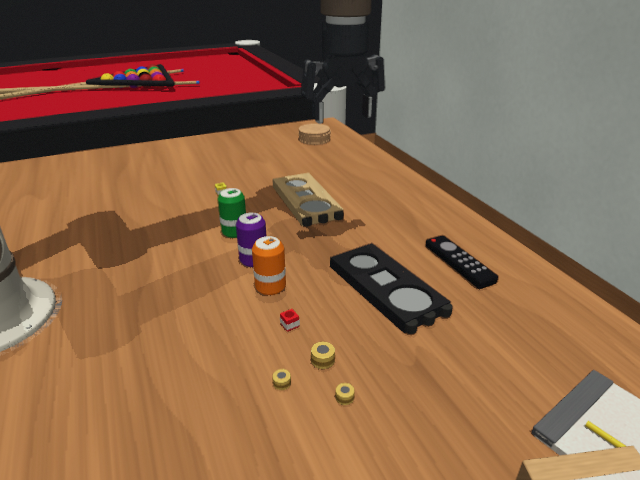

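View pics/wrist0.png

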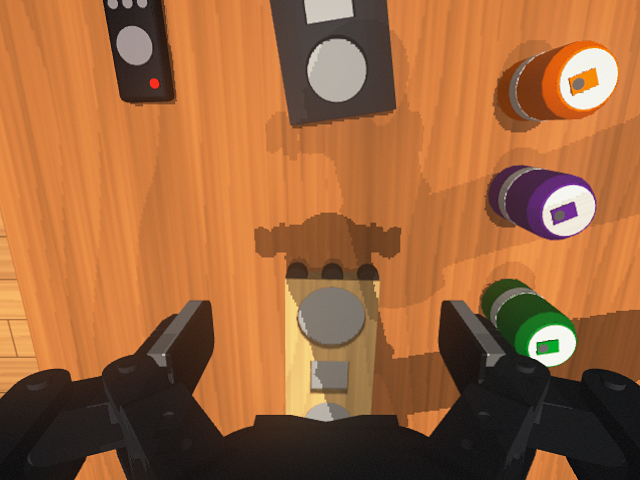

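The scene view shows the orange, purple and green cans at (318,200), (358,211) and (411,224). The blue, yellow and red chalks are at (450,252), (502,271) and (279,200). The caddies are at (240,245) black and (415,305) maple, both with their drink end to the left. There are three shaper candidates, at scene (218,187), (243,194) and (253,181), which match side (345,392), (323,353) and (282,378). I'll measure them all.

```bash
cat >> h.py <<'E'
HUE={'orange':(5,16,160),'green':(50,75,120),'purple':(125,150,100),'blue':(108,124,120),'red':(0,4,150),'yellow':(24,33,120)}
def cloud(d,m):
    v,u=np.mgrid[:480,:640]; K=np.array(m["camera_matrix"])
    n=cv2.undistortPoints(np.c_[u.ravel(),v.ravel()].astype(float).reshape(-1,1,2),K,np.array(m["dist_coeffs"])).reshape(-1,2)
    P=np.c_[n,np.ones(len(n))]*d.reshape(-1,1)
    return ((P-np.array(m["t"]).reshape(3))@np.array(m["R"])).reshape(480,640,3)
def blobs(mask,amin=15):
    n,l,s,c=cv2.connectedComponentsWithStats(mask.astype(np.uint8))
    return [(l==i,s[i],c[i]) for i in range(1,n) if s[i,4]>=amin]
E
python3 - <<'E'
from h import *
np.set_printoptions(precision=4,suppress=True)
for n in("scene","side"):
    f=np.load(n+"0.npz");p,d=f["p"],f["d"];m=ctrl.camera_model(n)
    W=cloud(d,m);Z=W[...,2]
    tb=(d>0)&(abs(Z)<.01)&(abs(W[...,0]-.6)<.3)&(abs(W[...,1])<.5)
    print(n,"table z",np.median(Z[tb]),Z[tb].std())
    ok=(d>0)&(W[...,0]>.3)&(W[...,0]<.95)&(abs(W[...,1])<.55)
    for lo,hi,nm in((.010,.03,'low'),(.082,.1,'lid')):
        for b,s,c in blobs(ok&(Z>lo)&(Z<hi),20):
            P=W[b]; top=P[P[:,2]>np.percentile(P[:,2],97)-.004]
            r=cv2.minAreaRect(top[:,:2].astype(np.float32)*1000)
            print(nm,c.round(0),s[4],'zt %.3f'%np.percentile(P[:,2],95),'rect',np.round(r[0],1),np.round(r[1],1),round(r[2],1),'rgb',np.median(p[b],axis=0))
E
```

```text
scene table z -0.0004301336622682566 0.0013375563287608768
low [207. 147.] 127 zt 0.029 rect [ 312.1 -520.3] [ 7.7 59.1] 12.1 rgb [69. 41. 29.]
low [253. 180.] 54 zt 0.017 rect [ 392.3 -312.9] [20.9 22.6] 19.7 rgb [188.5 156.5 102. ]
low [218. 186.] 56 zt 0.017 rect [ 458.6 -370. ] [21.7 22.2] 29.9 rgb [193.5 163.5 101.5]
low [242. 192.] 139 zt 0.024 rect [ 459.1 -296. ] [31.6 33. ] 82.5 rgb [173. 144.  98.]
low [279. 199.] 96 zt 0.023 rect [ 440.7 -206.2] [26.6 22.2] 10.2 rgb [157.5  35.5  40. ]
low [ 88. 223.] 751 zt 0.015 rect [ 720.9 -517. ] [150.6  53.3] 14.6 rgb [105. 103. 104.]
low [318. 215.] 183 zt 0.029 rect [458.6 -93.6] [21.3 50.6] 28.9 rgb [151.  71.  17.]
low [241. 244.] 3580 zt 0.023 rect [ 626.4 -187.3] [ 98.5 222.2] 8.4 rgb [41. 39. 42.]
low [357. 226.] 188 zt 0.029 rect [456.1  -3.5] [22.1 51.2] 22.9 rgb [59. 21. 82.]
low [ 67. 228.] 24 zt 0.011 rect [ 755.7 -537.2] [37.6 15.6] 52.8 rgb [226. 221. 211.]
low [408. 240.] 192 zt 0.028 rect [451.2 107.9] [21.3 49.8] 7.6 rgb [18.5 81.5 31. ]
low [450. 250.] 132 zt 0.023 rect [440.2 193.7] [24.3 22.1] 4.4 rgb [ 25.  61. 1
[... 1546 characters left out ...]
[281. 377.] 238 zt 0.016 rect [ 389.5 -314.5] [23.4 24.3] 45.3 rgb [196.5 167.   93. ]
low [574. 406.] 2399 zt 0.015 rect [ 716.5 -513.7] [152.6  41.6] 14.4 rgb [97. 98. 97.]
low [345. 391.] 258 zt 0.017 rect [ 456.  -370.8] [23.2 23.3] 37.0 rgb [196.5 169.   95. ]
low [602. 418.] 434 zt 0.018 rect [ 702.5 -544. ] [ 7.3 13.5] 20.4 rgb [217. 213. 200.]
low [567. 440.] 39 zt 0.012 rect [ 664.9 -542.7] [18.5 10.3] 42.2 rgb [217. 216. 203.]
lid [230. 195.] 281 zt 0.092 rect [434.  106.2] [42.2 42.6] 77.2 rgb [108. 152. 107.]
lid [250. 220.] 361 zt 0.092 rect [439.6 -10.3] [41.2 44.5] 23.6 rgb [116.  94. 134.]
lid [267. 245.] 449 zt 0.092 rect [ 442.8 -102.9] [42.1 43.1] 29.6 rgb [209. 142.  94.]
```

The shaper candidates measure 33 mm across by 23 mm high at scene (243,194), and 22 mm across by 17 mm high at (218,187) and (253,181). The first fits the 34 x 22 mm description, and I'll confirm it in a crop before reaching for it. The small parts go first, so the gripper body clears the tall cans. I'm moving above the blue chalk with the jaws partly closed.

Request:
move_arm(plan=[{"offset": [-0.11, 0.106, 0.038], "rotation": [0, 0, 0]}, {"offset": [-0.11, 0.106, 0.038], "rotation": [0, 0, 0]}, {"offset": [-0.11, 0.106, 0.038], "rotation": [0, 0, 0]}, {"offset": [-0.11, 0.106, 0.038], "rotation": [0, 0, 0]}, {"offset": [-0.11, 0.106, 0.038], "rotation": [0, 0, 0]}, {"offset": [-0.11, 0.106, 0.038], "rotation": [0, 0, 0]}, {"offset": [-0.11, 0.106, 0.038], "rotation": [0, 0, 0]}, {"offset": [0, 0, 0], "rotation": [0, 0, 0]}], grip=0.0, force=30)

```text
t: 0.95
ee_pos: [0.4363, 0.194, 0.1806]
tcp_rot: [3.139, -0.001, -1.566]
wrist_force: [0.7, 0.0, 0.1]
finger_gap: 0.499
finger_force: 0.0
```

```bash
cat >> h.py <<'E'
def around(name,x,y,r=.06,zlo=.010,zhi=.035,top=.004):
    p,d,m=grab(name);W=cloud(d,m);ok=(d>0)&(np.hypot(W[...,0]-x,W[...,1]-y)<r)&(W[...,2]>zlo)&(W[...,2]<zhi)
    for b,s,c in blobs(ok,30):
        P=W[b];zt=np.percentile(P[:,2],95);t=P[P[:,2]>zt-top]
        q=cv2.minAreaRect(t[:,:2].astype(np.float32)*1000)
        print(name,c.round(0),s[4],'zt %.4f'%zt,np.round(q[0],1),np.round(q[1],1),round(q[2],1),np.median(p[b],axis=0))
    return p,d,m,W
def st():
    s=ctrl.sense();print('t %.2f'%s['t'],np.round(s['ee_pos'],4),np.round(np.degrees(s['tcp_rot']),2),'F',np.round(s['wrist_force'],1),'gap %.3f ff %.1f'%(s['finger_gap'],s['finger_force']));return s
E
python3 - <<'E'
from h import *
s=st()
p,d,m,W=around('wrist',.439,.193);save('w1.png',p)
around('scene',.439,.193)
x,y,z=s['ee_pos']
for n in('scene','side'):
    p,d,m=grab(n);W=cloud(d,m);k=(d>0)&(np.hypot(W[...,0]-x,W[...,1]-y)<.07)&(W[...,2]>.06)&(W[...,2]<z+.02)&~((np.hypot(W[...,0]-.436,W[...,1]-.106)<.04)&(W[...,2]<.1))
    P=W[k];print(n,k.sum(),'tip below TCP',z-np.percentile(P[:,2],[0,1,5]) if k.any() else '')
E
```

```text
t 0.95 [0.4363 0.194  0.1806] [ 1.7983e+02 -8.0000e-02 -8.9740e+01] F [0.7 0.  0.1] gap 0.499 ff 0.0
wrist [322. 222.] 889 zt 0.0238 [439.5 195.4] [22.  22.2] 4.6 [ 72.  83. 161.]
scene [450. 250.] 130 zt 0.0233 [439.6 193.8] [23.8 22.1] 7.1 [ 35.5  71.5 123. ]
scene 268 tip below TCP [0.01400065 0.01387686 0.01179416]
side 253 tip below TCP [0.01479919 0.01365069 0.0110727 ]
```

Request:
move_arm(plan=[{"offset": [0, -0.012, 0.1], "rotation": [0, 0, -0.6]}, {"offset": [0, 0, 0.15], "rotation": [0, 0, -0.6]}, {"offset": [0, 0, 0.15], "rotation": [0, 0, 0]}, {"offset": [0, 0, 0.12], "rotation": [0, 0, 0]}, {"offset": [0, 0, 0.06], "rotation": [0, 0, 0]}, {"offset": [0, 0, 0.026], "rotation": [0, 0, 0]}, {"offset": [0, 0, 0], "rotation": [0, 0, 0]}])

```text
t: 1.85
ee_pos: [0.443, 0.1918, 0.0297]
tcp_rot: [3.141, -0.001, -1.489]
wrist_force: [-0.2, 0.8, 0.6]
finger_gap: 0.498
finger_force: 0.0
```

Request:
move_arm(plan=[{"offset": [0, 0, 0]}, {"offset": [0, 0, 0]}, {"offset": [0, 0, 0]}, {"offset": [0, 0, 0]}, {"offset": [0, 0, 0]}], grip=-1, force=25)

```text
invalid input
```

Request:
move_arm(plan=[{"offset": [-0.008, 0.014, 0.004], "rotation": [0, 0, 0]}, {"offset": [0, 0, 0], "rotation": [0, 0, 0]}])

```text
t: 2.05
ee_pos: [0.4391, 0.1946, 0.0302]
tcp_rot: [-3.14, 0.001, -1.487]
wrist_force: [-0.7, -0.0, -0.2]
finger_gap: 0.497
finger_force: 0.0
```

Request:
move_arm(plan=[{"offset": [0, 0, 0], "rotation": [0, 0, 0]}, {"offset": [0, 0, 0], "rotation": [0, 0, 0]}, {"offset": [0, 0, 0], "rotation": [0, 0, 0]}, {"offset": [0, 0, 0], "rotation": [0, 0, 0]}, {"offset": [0, 0, 0], "rotation": [0, 0, 0]}], grip=-1, force=25)

```text
t: 2.55
ee_pos: [0.4393, 0.1947, 0.0302]
tcp_rot: [-3.14, 0.001, -1.486]
wrist_force: [-1.3, -0.3, 6.0]
finger_gap: 0.25
finger_force: 26.7
```

Request:
move_arm(plan=[{"offset": [0, 0, -0.08], "rotation": [0, 0, 0]}, {"offset": [0, 0, -0.14], "rotation": [0, 0, 0.86]}, {"offset": [0, 0, -0.14], "rotation": [0, 0, 0.86]}, {"offset": [0, -0.16, 0], "rotation": [0, 0, 0]}, {"offset": [0, -0.16, 0], "rotation": [0, 0, 0]}, {"offset": [0, -0.16, 0], "rotation": [0, 0, 0]}, {"offset": [0, -0.16, 0], "rotation": [0, 0, 0]}, {"offset": [0, -0.09, 0], "rotation": [0, 0, 0]}])

```text
t: 3.35
ee_pos: [0.6238, 0.1873, 0.1189]
tcp_rot: [-3.141, 0.0, -1.608]
wrist_force: [-0.0, -0.4, 0.0]
finger_gap: 0.253
finger_force: 26.0
```

```bash
python3 - <<'E'
from h import *
st()
p,d,m,W=around('wrist',.621,.18,.14,.0185,.028)
save('w2.png',p)
for b,s,c in blobs((d>0)&(W[...,2]<.0175)&(W[...,2]>.011)&(abs(W[...,0]-.62)<.05)&(abs(W[...,1]-.18)<.1),100):
    q=cv2.minAreaRect(W[b][:,:2].astype(np.float32)*1000);print('floor',c.round(0),s[4],np.round(q[0],1),np.round(q[1],1))
E
```

```text
t 3.35 [0.6238 0.1873 0.1189] [-1.7995e+02  1.0000e-02 -9.2140e+01] F [-0.  -0.4  0. ] gap 0.253 ff 26.0
wrist [331. 159.] 25947 zt 0.0237 [620.6 155.6] [182.5  94.5] 88.6 [219. 169. 103.]
wrist [324. 371.] 1479 zt 0.0236 [626.7 275.7] [26.1 43. ] 80.5 [158. 121.  74.]
floor [330. 126.] 12085 [619.7 118.4] [69.8 70. ]
floor [331. 243.] 3543 [621.5 189.5] [39.4 40.2]
floor [328. 350.] 982 [627.1 265. ] [16.4 37.1]
```

View pics/w2.png

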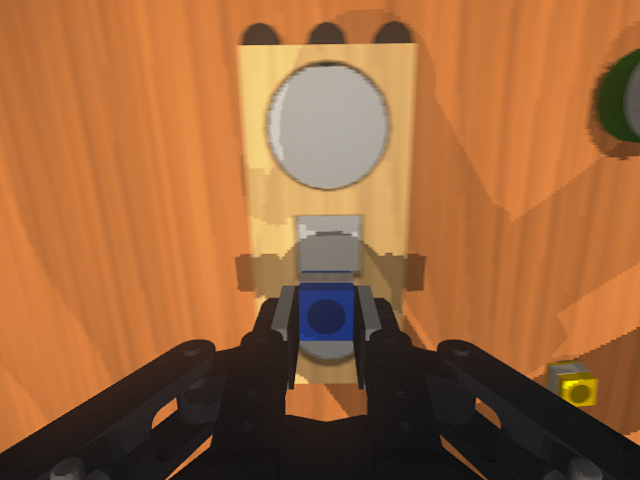

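Picture: the drink recess is at (328,126), the square pocket at (330,245), and the blue chalk is square in the jaws at (327,312).

Request:
move_arm(plan=[{"offset": [-0.006, 0.01, 0.08], "rotation": [0, 0, 0]}, {"offset": [0, 0, 0.08], "rotation": [0, 0, 0]}, {"offset": [0, 0, 0.06], "rotation": [0, 0, 0]}, {"offset": [0, 0, 0], "rotation": [0, 0, 0]}, {"offset": [0, 0, 0], "rotation": [0, 0, 0]}])

```text
t: 3.9
ee_pos: [0.6189, 0.1893, 0.0645]
tcp_rot: [-3.141, -0.0, -1.607]
wrist_force: [0.7, -0.3, -0.8]
finger_gap: 0.245
finger_force: 26.0
```

Request:
move_arm(plan=[{"offset": [0, -0.008, 0.04], "rotation": [0, 0, 0]}, {"offset": [0, 0, 0.02], "rotation": [0, 0, 0]}, {"offset": [0, 0, 0.015], "rotation": [0, 0, 0]}, {"offset": [0, 0, 0], "rotation": [0, 0, 0]}])

```text
t: 4.3
ee_pos: [0.6204, 0.1889, 0.0449]
tcp_rot: [3.141, -0.001, -1.607]
wrist_force: [-0.3, 0.7, 0.1]
finger_gap: 0.246
finger_force: 26.0
```

Request:
move_arm(plan=[{"offset": [0, 0, 0.004], "rotation": [0, 0, 0]}, {"offset": [0, 0, 0], "rotation": [0, 0, 0]}])

```text
t: 4.5
ee_pos: [0.6209, 0.1892, 0.0447]
tcp_rot: [-3.141, 0.0, -1.607]
wrist_force: [0.5, -0.8, -0.6]
finger_gap: 0.246
finger_force: 26.0
```

Request:
move_arm(plan=[{"offset": [0, 0, 0], "rotation": [0, 0, 0]}, {"offset": [0, 0, 0], "rotation": [0, 0, 0]}, {"offset": [0, 0, 0], "rotation": [0, 0, 0]}, {"offset": [0, 0, -0.08], "rotation": [0, 0, 0]}, {"offset": [0, 0, -0.14], "rotation": [0, 0, 0]}, {"offset": [0, 0, -0.14], "rotation": [0, 0, 0]}, {"offset": [0, 0, 0], "rotation": [0, 0, 0]}], grip=0.2)

```text
t: 5.2
ee_pos: [0.624, 0.1905, 0.1409]
tcp_rot: [-3.131, 0.005, -1.606]
wrist_force: [0.8, 0.7, -0.9]
finger_gap: 0.6
finger_force: 0.0
```

```bash
python3 - <<'E'
from h import *
st()
for n in('wrist','scene'): around(n,.621,.189,.02,.025,.045)
p,d,m=grab('side');save('shapers.png',cv2.resize(p[320:420,250:390],None,fx=5,fy=5,interpolation=cv2.INTER_CUBIC))
E
```

```text
t 5.20 [0.624  0.1905 0.1409] [-179.38    0.28  -92.01] F [ 0.8  0.7 -0.9] gap 0.600 ff 0.0
wrist [332. 238.] 1295 zt 0.0378 [621.5 189.6] [21.9 22. ] 87.9 [ 63.  79. 142.]
scene [421. 300.] 186 zt 0.0369 [622.2 188. ] [21.8 24.7] 88.1 [ 24.  65. 127.]
```

View pics/shapers.png

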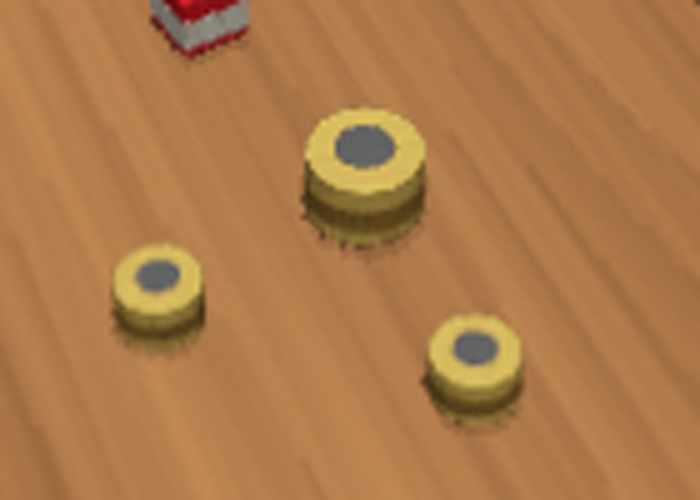

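The crop shows one large shaper at (365,165), which is side (323,353), and two small ones at (158,295) and (475,365). The large one is the 34 mm tip shaper. The blue chalk is seated, with its top at about 37 mm against 36 mm expected. Next is the shaper.

Request:
move_arm(plan=[{"offset": [0.152, 0.046, 0], "rotation": [0, 0, 0]}, {"offset": [0.152, 0.046, 0], "rotation": [0, 0, 0]}, {"offset": [0.152, 0.046, 0], "rotation": [0, 0, 0]}, {"offset": [0.152, 0.046, 0], "rotation": [0, 0, 0]}, {"offset": [0.152, 0.046, 0], "rotation": [0, 0, 0]}, {"offset": [0.152, 0.046, 0], "rotation": [0, 0, 0]}, {"offset": [0.152, 0.046, 0], "rotation": [0, 0, 0]}, {"offset": [0.152, 0.046, 0], "rotation": [0, 0, 0]}])

```text
t: 6.15
ee_pos: [0.5161, -0.1127, 0.1331]
tcp_rot: [3.138, -0.0, -1.607]
wrist_force: [0.2, -0.8, 0.6]
finger_gap: 0.597
finger_force: 0.0
```

Request:
move_arm(plan=[{"offset": [0.152, 0.046, 0], "rotation": [0, 0, 0]}, {"offset": [0.152, 0.046, 0], "rotation": [0, 0, 0]}, {"offset": [0.152, 0.046, 0], "rotation": [0, 0, 0]}, {"offset": [0.152, 0.046, 0], "rotation": [0, 0, 0]}, {"offset": [0.152, 0.046, 0], "rotation": [0, 0, 0]}, {"offset": [0, 0, 0], "rotation": [0, 0, 0]}, {"offset": [0, 0, 0], "rotation": [0, 0, 0]}])

```text
t: 6.85
ee_pos: [0.4522, -0.2995, 0.1331]
tcp_rot: [3.139, 0.001, -1.609]
wrist_force: [0.3, 0.3, -0.5]
finger_gap: 0.599
finger_force: 0.0
```

```bash
python3 - <<'E'
from h import *
st()
for n in('wrist','scene'): around(n,.4575,-.297,.03)
E
```

```text
t 6.85 [ 0.4522 -0.2995  0.1331] [ 1.7983e+02  6.0000e-02 -9.2210e+01] F [ 0.3  0.3 -0.5] gap 0.599 ff 0.0
wrist [317. 242.] 2188 zt 0.0238 [ 458.2 -296.3] [33.3 32.7] 86.3 [156. 115.  45.]
scene [242. 192.] 139 zt 0.0232 [ 458.8 -295. ] [32.5 32.4] 12.4 [124.  99.  50.]
```

Request:
move_arm(plan=[{"offset": [-0.012, -0.023, 0.1], "rotation": [0, 0, 0]}, {"offset": [0, 0, 0.14], "rotation": [0, 0, 0]}, {"offset": [0, 0, 0.1], "rotation": [0, 0, 0]}, {"offset": [0, 0, 0.06], "rotation": [0, 0, 0]}, {"offset": [0, 0, 0.026], "rotation": [0, 0, 0]}, {"offset": [0, 0, 0], "rotation": [0, 0, 0]}, {"offset": [0, 0, 0], "rotation": [0, 0, 0]}])

```text
t: 7.65
ee_pos: [0.4602, -0.296, 0.0288]
tcp_rot: [-3.14, -0.001, -1.606]
wrist_force: [0.1, 0.0, 0.7]
finger_gap: 0.602
finger_force: 0.0
```

Request:
move_arm(plan=[{"offset": [0, 0, 0], "rotation": [0, 0, 0]}, {"offset": [0, 0, 0], "rotation": [0, 0, 0]}, {"offset": [0, 0, 0], "rotation": [0, 0, 0]}, {"offset": [0, 0, 0], "rotation": [0, 0, 0]}, {"offset": [0, 0, 0], "rotation": [0, 0, 0]}], grip=-1, force=35)

```text
t: 8.15
ee_pos: [0.46, -0.2964, 0.0293]
tcp_rot: [-3.14, -0.001, -1.607]
wrist_force: [-0.7, 2.5, 5.9]
finger_gap: 0.373
finger_force: 34.7
```

Request:
move_arm(plan=[{"offset": [0, 0, -0.08], "rotation": [0, 0, 0]}, {"offset": [0, 0, -0.14], "rotation": [0, 0, 0]}, {"offset": [0, 0, -0.16], "rotation": [0, 0, 0]}, {"offset": [0, 0, -0.1], "rotation": [0, 0, 0]}, {"offset": [-0.157, -0.041, 0], "rotation": [0, 0, 0]}, {"offset": [-0.157, -0.041, 0], "rotation": [0, 0, 0]}, {"offset": [-0.157, -0.041, 0], "rotation": [0, 0, 0]}, {"offset": [-0.157, -0.041, 0], "rotation": [0, 0, 0]}])

```text
t: 8.95
ee_pos: [0.5059, -0.1396, 0.1482]
tcp_rot: [-3.141, 0.0, -1.608]
wrist_force: [0.2, 0.5, -1.4]
finger_gap: 0.375
finger_force: 35.2
```

Request:
move_arm(plan=[{"offset": [-0.157, -0.041, 0], "rotation": [0, 0, 0]}, {"offset": [-0.157, -0.041, 0], "rotation": [0, 0, 0]}, {"offset": [-0.157, -0.041, 0], "rotation": [0, 0, 0]}, {"offset": [-0.157, -0.041, 0], "rotation": [0, 0, 0]}, {"offset": [-0.157, -0.041, 0], "rotation": [0, 0, 0]}, {"offset": [-0.157, -0.041, 0], "rotation": [0, 0, 0]}, {"offset": [-0.157, -0.041, 0], "rotation": [0, 0, 0]}, {"offset": [-0.157, -0.041, 0], "rotation": [0, 0, 0]}])

```text
t: 9.75
ee_pos: [0.5993, 0.1713, 0.1479]
tcp_rot: [3.141, 0.0, -1.607]
wrist_force: [0.4, 0.0, -0.8]
finger_gap: 0.375
finger_force: 35.2
```

Request:
move_arm(plan=[{"offset": [-0.157, -0.041, 0], "rotation": [0, 0, 0]}, {"offset": [-0.157, -0.041, 0], "rotation": [0, 0, 0]}, {"offset": [0, 0, 0], "rotation": [0, 0, 0]}, {"offset": [0, 0, 0], "rotation": [0, 0, 0]}])

```text
t: 10.15
ee_pos: [0.6221, 0.2482, 0.1471]
tcp_rot: [3.14, -0.001, -1.606]
wrist_force: [0.3, -0.5, -1.8]
finger_gap: 0.368
finger_force: 35.2
```

```bash
python3 - <<'E'
from h import *
st()
for n in('wrist','side'):
    p,d,m=grab(n);W=cloud(d,m)
    for b,s,c in blobs((d>0)&(W[...,2]<.0175)&(W[...,2]>.011)&(abs(W[...,0]-.62)<.045)&(abs(W[...,1]-.18)<.1),60):
        q=cv2.minAreaRect(W[b][:,:2].astype(np.float32)*1000);print(n,'floor',c.round(0),s[4],np.round(q[0],1),np.round(q[1],1))
E
```

```text
t 10.15 [0.6221 0.2482 0.1471] [ 1.7992e+02 -3.0000e-02 -9.2020e+01] F [ 0.3 -0.5 -1.8] gap 0.368 ff 35.2
wrist floor [323.  36.] 8154 [620.2 128.8] [47.2 70.1]
wrist floor [324. 141.] 2479 [621.5 188.8] [40.1 40.2]
wrist floor [325. 228.] 3989 [623. 246.] [51.9 47.9]
side floor [295. 182.] 107 [625.4 257.5] [45.6 33.4]
side floor [315. 205.] 317 [622.1 125.2] [58.  67.1]
```

Request:
move_arm(plan=[{"offset": [0.006, -0.002, 0.1], "rotation": [0, 0, 0]}, {"offset": [0, 0, 0.12], "rotation": [0, 0, 0]}, {"offset": [0, 0, 0.1], "rotation": [0, 0, 0]}, {"offset": [0, 0, 0.05], "rotation": [0, 0, 0]}, {"offset": [0, 0, 0.02], "rotation": [0, 0, 0]}, {"offset": [0, 0, 0.012], "rotation": [0, 0, 0]}, {"offset": [0, 0, 0], "rotation": [0, 0, 0]}, {"offset": [0, 0, 0], "rotation": [0, 0, 0]}])

```text
t: 11.05
ee_pos: [0.6238, 0.2464, 0.0489]
tcp_rot: [-3.14, 0.001, -1.607]
wrist_force: [0.3, 0.3, -1.4]
finger_gap: 0.374
finger_force: 35.2
```

Request:
move_arm(plan=[{"offset": [0, 0, 0.01], "rotation": [0, 0, 0]}, {"offset": [0, 0, 0.01], "rotation": [0, 0, 0]}, {"offset": [0, 0, 0], "rotation": [0, 0, 0]}, {"offset": [0, 0, 0], "rotation": [0, 0, 0]}])

```text
t: 11.45
ee_pos: [0.6234, 0.2464, 0.0434]
tcp_rot: [-3.14, 0.001, -1.607]
wrist_force: [-1.4, -0.6, 4.2]
finger_gap: 0.375
finger_force: 35.6
```

Request:
move_arm(plan=[{"offset": [0, 0, 0], "rotation": [0, 0, 0]}, {"offset": [0, 0, 0], "rotation": [0, 0, 0]}, {"offset": [0, 0, 0], "rotation": [0, 0, 0]}, {"offset": [0, 0, -0.08], "rotation": [0, 0, 0]}, {"offset": [0, 0, -0.14], "rotation": [0, 0, 0]}, {"offset": [0, 0, -0.14], "rotation": [0, 0, 0]}, {"offset": [0, 0, 0], "rotation": [0, 0, 0]}, {"offset": [0, 0, 0], "rotation": [0, 0, 0]}], grip=0.2)

```text
t: 12.25
ee_pos: [0.6232, 0.2463, 0.1334]
tcp_rot: [-3.14, 0.001, -1.607]
wrist_force: [-0.7, 0.8, 0.4]
finger_gap: 0.6
finger_force: 0.0
```

```bash
python3 - <<'E'
from h import *
st()
for n in('wrist','scene'): around(n,.623,.2465,.025,.026,.05)
around('wrist',.621,.189,.02,.025,.045)
for n in('scene','side'): around(n,.44,-.207,.03)
E
```

```text
t 12.25 [0.6232 0.2463 0.1334] [-1.7992e+02  8.0000e-02 -9.2090e+01] F [-0.7  0.8  0.4] gap 0.600 ff 0.0
wrist [326. 243.] 2410 zt 0.0378 [624.1 246.4] [33.3 32.6] 88.6 [188. 142.  60.]
scene [454. 313.] 317 zt 0.0367 [624.8 245.3] [33.6 32.6] 13.1 [148. 120.  65.]
wrist [324. 152.] 1550 zt 0.0379 [621.6 189.8] [21.7 21.9] 87.8 [ 73. 104. 204.]
scene [279. 199.] 98 zt 0.0232 [ 441.3 -206.9] [23.9 23. ] 15.3 [156.5  38.   41. ]
side [289. 317.] 240 zt 0.0231 [ 439.7 -207.9] [21.9 24.8] 13.0 [140.  28.  32.]
```

Request:
move_arm(plan=[{"offset": [0.142, 0.066, -0.012], "rotation": [0, 0, 0]}, {"offset": [0.142, 0.066, -0.012], "rotation": [0, 0, 0]}, {"offset": [0.142, 0.066, -0.012], "rotation": [0, 0, 0]}, {"offset": [0.142, 0.066, -0.012], "rotation": [0, 0, 0]}, {"offset": [0.142, 0.066, -0.012], "rotation": [0, 0, 0]}, {"offset": [0.142, 0.066, -0.012], "rotation": [0, 0, 0]}, {"offset": [0.142, 0.066, -0.012], "rotation": [0, 0, 0]}, {"offset": [0.142, 0.066, -0.012], "rotation": [0, 0, 0]}], grip=1)

```text
t: 13.3
ee_pos: [0.4797, -0.0343, 0.1561]
tcp_rot: [3.14, -0.0, -1.607]
wrist_force: [1.4, -0.3, -1.0]
finger_gap: 1.002
finger_force: 0.0
```

Request:
move_arm(plan=[{"offset": [0.142, 0.066, 0], "rotation": [0, 0, 0]}, {"offset": [0.142, 0.066, 0], "rotation": [0, 0, 0]}, {"offset": [0, 0, 0], "rotation": [0, 0, 0]}, {"offset": [0, 0, 0], "rotation": [0, 0, 0]}])

```text
t: 13.7
ee_pos: [0.445, -0.1033, 0.1563]
tcp_rot: [3.141, -0.0, -1.609]
wrist_force: [1.0, -0.2, 0.5]
finger_gap: 0.997
finger_force: 0.0
```

```bash
python3 - <<'E'
from h import *
st()
for n in('wrist','scene'): around(n,.4445,-.102,.04,.085,.1)
E
```

```text
t 13.70 [ 0.445  -0.1033  0.1563] [ 1.7998e+02 -1.0000e-02 -9.2170e+01] F [ 1.  -0.2  0.5] gap 0.997 ff 0.0
wrist [328. 262.] 5556 zt 0.0926 [ 444.5 -101.5] [43.6 44.1] 65.2 [164. 137. 124.]
scene [319. 184.] 205 zt 0.0918 [ 446.  -100.5] [43.3 41.3] 0.1 [142. 111.  97.]
```

Well centred. I'll go down to about z 0.06 and grip.

Request:
move_arm(plan=[{"offset": [-0.006, 0.0, 0.08], "rotation": [0, 0, 0]}, {"offset": [0, 0, 0.1], "rotation": [0, 0, 0]}, {"offset": [0, 0, 0.1], "rotation": [0, 0, 0]}, {"offset": [0, 0, 0.07], "rotation": [0, 0, 0]}, {"offset": [0, 0, 0.03], "rotation": [0, 0, 0]}, {"offset": [0, 0, 0], "rotation": [0, 0, 0]}, {"offset": [0, 0, 0], "rotation": [0, 0, 0]}])

```text
t: 14.5
ee_pos: [0.4462, -0.1008, 0.062]
tcp_rot: [-3.141, -0.0, -1.606]
wrist_force: [-0.9, -0.6, -0.2]
finger_gap: 1.001
finger_force: 0.0
```

Request:
move_arm(plan=[{"offset": [0, 0, 0], "rotation": [0, 0, 0]}, {"offset": [0, 0, 0], "rotation": [0, 0, 0]}, {"offset": [0, 0, 0], "rotation": [0, 0, 0]}, {"offset": [0, 0, 0], "rotation": [0, 0, 0]}, {"offset": [0, 0, 0], "rotation": [0, 0, 0]}], grip=-1, force=35)

```text
t: 15.0
ee_pos: [0.4456, -0.1013, 0.0625]
tcp_rot: [-3.14, 0.0, -1.607]
wrist_force: [-1.9, 1.2, 5.2]
finger_gap: 0.609
finger_force: 35.8
```

Request:
move_arm(plan=[{"offset": [0, 0, -0.06], "rotation": [0, 0, 0]}, {"offset": [0, 0, -0.12], "rotation": [0, 0, 0]}, {"offset": [0, 0, -0.14], "rotation": [0, 0, 0]}, {"offset": [0, 0, -0.12], "rotation": [0, 0, 0]}, {"offset": [0, 0, -0.06], "rotation": [0, 0, 0]}, {"offset": [-0.06, -0.045, 0], "rotation": [0, 0, 0]}, {"offset": [-0.129, -0.095, 0], "rotation": [0, 0, 0]}, {"offset": [-0.129, -0.095, 0], "rotation": [0, 0, 0]}])

```text
t: 15.8
ee_pos: [0.5072, -0.0228, 0.186]
tcp_rot: [3.141, 0.0, -1.609]
wrist_force: [0.0, -1.1, -1.0]
finger_gap: 0.613
finger_force: 37.2
```

Request:
move_arm(plan=[{"offset": [-0.129, -0.095, 0], "rotation": [0, 0, 0]}, {"offset": [-0.129, -0.095, 0], "rotation": [0, 0, 0]}, {"offset": [-0.129, -0.095, 0], "rotation": [0, 0, 0]}, {"offset": [-0.129, -0.095, 0], "rotation": [0, 0, 0]}, {"offset": [-0.07, -0.05, 0], "rotation": [0, 0, 0]}, {"offset": [0, 0, 0], "rotation": [0, 0, 0]}, {"offset": [0, 0, 0], "rotation": [0, 0, 0]}])

```text
t: 16.5
ee_pos: [0.619, 0.1193, 0.1845]
tcp_rot: [3.138, -0.001, -1.606]
wrist_force: [-0.7, -0.1, -1.6]
finger_gap: 0.612
finger_force: 37.2
```

```bash
python3 - <<'E'
from h import *
s=st();x,y,z=s['ee_pos']
for n in('scene',): around(n,x,y,.04,z+.01,z+.045)
E
```

```text
t 16.50 [0.619  0.1193 0.1845] [ 1.7981e+02 -6.0000e-02 -9.2040e+01] F [-0.7 -0.1 -1.6] gap 0.612 ff 37.2
scene [401. 203.] 468 zt 0.2250 [620.7 126.5] [ 9. 73.] 89.1 [127.  78.  33.]
```

Request:
move_arm(plan=[{"offset": [0.002, -0.003, 0.1], "rotation": [0, 0, 0]}, {"offset": [0, 0, 0.12], "rotation": [0, 0, 0]}, {"offset": [0, 0, 0.1], "rotation": [0, 0, 0]}, {"offset": [0, 0, 0.05], "rotation": [0, 0, 0]}, {"offset": [0, 0, 0.03], "rotation": [0, 0, 0]}, {"offset": [0, 0, 0], "rotation": [0, 0, 0]}, {"offset": [0, 0, 0], "rotation": [0, 0, 0]}])

```text
t: 17.25
ee_pos: [0.6212, 0.1182, 0.0878]
tcp_rot: [-3.139, 0.001, -1.607]
wrist_force: [0.5, 0.4, -0.7]
finger_gap: 0.608
finger_force: 37.2
```

Request:
move_arm(plan=[{"offset": [0, 0.004, 0.02], "rotation": [0, 0, 0]}, {"offset": [0, 0, 0.015], "rotation": [0, 0, 0]}, {"offset": [0, 0, 0.007], "rotation": [0, 0, 0]}, {"offset": [0, 0, 0], "rotation": [0, 0, 0]}, {"offset": [0, 0, 0], "rotation": [0, 0, 0]}])

```text
t: 17.75
ee_pos: [0.6194, 0.1182, 0.0767]
tcp_rot: [-3.141, -0.0, -1.607]
wrist_force: [-2.5, 0.4, 3.4]
finger_gap: 0.612
finger_force: 37.6
```

Request:
move_arm(plan=[{"offset": [0, 0, 0], "rotation": [0, 0, 0]}, {"offset": [0, 0, 0], "rotation": [0, 0, 0]}, {"offset": [0, 0, 0], "rotation": [0, 0, 0]}, {"offset": [0, 0, 0], "rotation": [0, 0, 0]}, {"offset": [0, 0, -0.08], "rotation": [0, 0, 0]}, {"offset": [0, 0, -0.14], "rotation": [0, 0, 0]}, {"offset": [0, 0, -0.16], "rotation": [0, 0, 0]}, {"offset": [0, 0, -0.05], "rotation": [0, 0, 0]}], grip=1)

```text
t: 18.55
ee_pos: [0.6218, 0.1187, 0.1886]
tcp_rot: [-3.133, 0.003, -1.606]
wrist_force: [1.6, 0.2, -0.3]
finger_gap: 1.003
finger_force: 0.0
```

```bash
python3 - <<'E'
from h import *
s=st()
for n in('wrist','scene','side'): around(n,.6195,.1182,.04,.095,.125)
for n in('scene','side'): around(n,.44,-.207,.03)
for n in('scene','side'):
    p,d,m=grab(n);W=cloud(d,m)
    for b,s,c in blobs((d>0)&(W[...,2]<.0175)&(W[...,2]>.011)&(abs(W[...,0]-.624)<.05)&(abs(W[...,1]+.18)<.1),60):
        q=cv2.minAreaRect(W[b][:,:2].astype(np.float32)*1000);print(n,'floor',c.round(0),s[4],np.round(q[0],1),np.round(q[1],1))
E
```

```text
t 18.55 [0.6218 0.1187 0.1886] [-1.7952e+02  1.5000e-01 -9.2030e+01] F [ 1.6  0.2 -0.3] gap 1.003 ff 0.0
wrist [334. 245.] 5525 zt 0.1066 [618.5 117.7] [43.3 43.9] 85.8 [191. 124. 103.]
scene [387. 255.] 499 zt 0.1057 [619.9 118. ] [42.2 43.1] 37.1 [180. 112.  73.]
side [314. 172.] 250 zt 0.1057 [617.1 114.3] [41.8 43.6] 8.8 [184. 107.  49.]
scene [279. 199.] 97 zt 0.0228 [ 441.3 -206.8] [21.9 22.8] 10.8 [157.  38.  41.]
side [289. 317.] 241 zt 0.0229 [ 439.3 -207.7] [22.2 23.3] 7.8 [140.  28.  33.]
scene floor [213. 236.] 502 [ 630.4 -248.2] [65.  63.2]
scene floor [244. 243.] 207 [ 619.8 -177.7] [35.9 37.1]
scene floor [271. 249.] 298 [ 610.3 -121. ] [43.1 49.2]
scene floor [249. 263.] 141 [ 666.1 -139.8] [  5.6 119. ]
side floor [363. 260.] 311 [ 617.3 -111.6] [47.2 43.8]
side floor [383. 276.] 267 [ 625.4 -170.4] [36.3 37.1]
side floor [377. 301.] 143 [ 582.8 -221.4] [  3.6 117.2]
side floor [410. 298.] 841 [ 636.7 -239.5] [65.4 65.3]
```

Request:
move_arm(plan=[{"offset": [0.148, 0.0755, 0.017], "rotation": [0, 0, 0]}, {"offset": [0.148, 0.0755, 0.017], "rotation": [0, 0, 0]}, {"offset": [0.148, 0.0755, 0.017], "rotation": [0, 0, 0]}, {"offset": [0.148, 0.0755, 0.017], "rotation": [0, 0, 0]}, {"offset": [0.148, 0.0755, 0.017], "rotation": [0, 0, 0]}, {"offset": [0.148, 0.0755, 0.017], "rotation": [0, 0, 0]}, {"offset": [0.148, 0.0755, 0.017], "rotation": [0, 0, 0]}, {"offset": [0.148, 0.0755, 0.017], "rotation": [0, 0, 0]}], grip=0.0)

```text
t: 19.7
ee_pos: [0.4562, -0.1734, 0.1484]
tcp_rot: [3.14, 0.0, -1.607]
wrist_force: [-1.0, 0.0, -0.6]
finger_gap: 0.498
finger_force: 0.0
```

Request:
move_arm(plan=[{"offset": [0.148, 0.0755, 0.017], "rotation": [0, 0, 0]}, {"offset": [0, 0, 0], "rotation": [0, 0, -1]}, {"offset": [0, 0, 0], "rotation": [0, 0, -1]}, {"offset": [0, 0, 0], "rotation": [0, 0, -1]}, {"offset": [0, 0, 0], "rotation": [0, 0, 0]}, {"offset": [0, 0, 0], "rotation": [0, 0, 0]}])

```text
t: 20.3
ee_pos: [0.4372, -0.2084, 0.1446]
tcp_rot: [3.14, 0.0, -1.399]
wrist_force: [-0.1, -0.1, 0.6]
finger_gap: 0.501
finger_force: 0.0
```

```bash
python3 - <<'E'
from h import *
s=st()
around('wrist',.4403,-.2073,.03)
p,d,m=grab('wrist');W=cloud(d,m)
for b,s,c in blobs((d>0)&(W[...,2]<.0175)&(W[...,2]>.011)&(abs(W[...,0]-.624)<.05)&(abs(W[...,1]+.18)<.1),200):
    q=cv2.minAreaRect(W[b][:,:2].astype(np.float32)*1000);print('floor',c.round(0),s[4],np.round(q[0],1),np.round(q[1],1))
E
```

```text
t 20.30 [ 0.4372 -0.2084  0.1446] [ 1.7991e+02  3.0000e-02 -8.0160e+01] F [-0.1 -0.1  0.6] gap 0.501 ff 0.0
wrist [320. 234.] 1152 zt 0.0239 [ 441.4 -206.6] [21.9 22. ] 10.1 [159.  34.  21.]
floor [ 37. 129.] 7739 [ 629.7 -242.9] [69.5 54.8]
floor [114. 172.] 978 [ 583.1 -218.4] [  2.3 124.3]
floor [ 49. 236.] 2914 [ 626.2 -172.3] [37.3 39.3]
floor [ 63. 312.] 3230 [ 617.5 -114.3] [47.8 49.5]
```

Request:
move_arm(plan=[{"offset": [-0.003, -0.014, 0.1], "rotation": [0, 0, 0]}, {"offset": [0, 0, 0.14], "rotation": [0, 0, 0]}, {"offset": [0, 0, 0.12], "rotation": [0, 0, 0]}, {"offset": [0, 0, 0.07], "rotation": [0, 0, 0]}, {"offset": [0, 0, 0.03], "rotation": [0, 0, 0]}, {"offset": [0, 0, 0], "rotation": [0, 0, 0]}, {"offset": [0, 0, 0], "rotation": [0, 0, 0]}])

```text
t: 21.1
ee_pos: [0.4417, -0.2072, 0.031]
tcp_rot: [-3.14, -0.001, -1.397]
wrist_force: [0.4, 0.3, -0.6]
finger_gap: 0.504
finger_force: 0.0
```

Request:
move_arm(plan=[{"offset": [0, 0, 0], "rotation": [0, 0, 0]}, {"offset": [0, 0, 0], "rotation": [0, 0, 0]}, {"offset": [0, 0, 0], "rotation": [0, 0, 0]}, {"offset": [0, 0, 0], "rotation": [0, 0, 0]}, {"offset": [0, 0, 0], "rotation": [0, 0, 0]}], grip=-1, force=25)

```text
t: 21.6
ee_pos: [0.4418, -0.2073, 0.0315]
tcp_rot: [-3.139, -0.001, -1.397]
wrist_force: [-0.8, 0.3, 5.6]
finger_gap: 0.243
finger_force: 26.6
```

Request:
move_arm(plan=[{"offset": [0, 0, -0.08], "rotation": [0, 0, 0.4]}, {"offset": [0, 0, -0.14], "rotation": [0, 0, 0]}, {"offset": [0, 0, -0.14], "rotation": [0, 0, 0]}, {"offset": [-0.007, -0.16, 0], "rotation": [0, 0, 0]}, {"offset": [-0.007, -0.16, 0], "rotation": [0, 0, 0]}, {"offset": [-0.007, -0.16, 0], "rotation": [0, 0, 0]}, {"offset": [-0.007, -0.16, 0], "rotation": [0, 0, 0]}, {"offset": [0, -0.1, 0], "rotation": [0, 0, 0]}])

```text
t: 22.4
ee_pos: [0.6253, -0.1727, 0.1202]
tcp_rot: [-3.14, -0.0, -1.425]
wrist_force: [-0.2, -0.2, -0.6]
finger_gap: 0.248
finger_force: 25.9
```

Request:
move_arm(plan=[{"offset": [0, 0, 0], "rotation": [0, 0, 0]}, {"offset": [0, 0, 0], "rotation": [0, 0, 0]}])

```text
t: 22.6
ee_pos: [0.6224, -0.1732, 0.1195]
tcp_rot: [3.14, 0.001, -1.426]
wrist_force: [-1.2, -0.8, -0.1]
finger_gap: 0.249
finger_force: 25.9
```

```bash
python3 - <<'E'
from h import *
st()
p,d,m=grab('wrist');W=cloud(d,m);save('w5.png',p)
for b,s,c in blobs((d>0)&(W[...,2]<.0175)&(W[...,2]>.011)&(abs(W[...,0]-.624)<.07)&(abs(W[...,1]+.18)<.12),200):
    q=cv2.minAreaRect(W[b][:,:2].astype(np.float32)*1000);print('floor',c.round(0),s[4],np.round(q[0],1),np.round(q[1],1),q[2])
E
```

```text
t 22.60 [ 0.6224 -0.1732  0.1195] [ 1.7991e+02  4.0000e-02 -8.1680e+01] F [-1.2 -0.8 -0.1] gap 0.249 ff 25.9
floor [324. 122.] 12131 [ 634.3 -243.2] [69.7 70.1] 30.140579223632812
floor [324. 241.] 3715 [ 624.  -172.8] [40.3 39. ] 8.223307609558105
floor [325. 348.] 879 [612.  -97.4] [36.4 14.7] 9.565125465393066
```

View pics/w5.png

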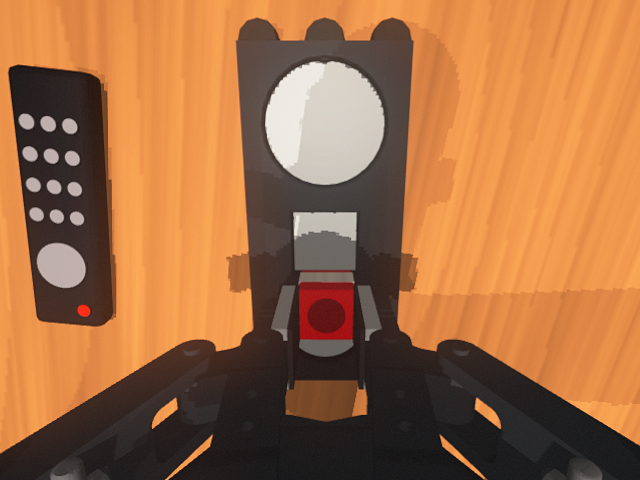

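The held red chalk at (326,310) is aligned with the square pocket at (324,241). The drink recess is at (324,122). Lowering.

Request:
move_arm(plan=[{"offset": [0, -0.005, 0.08], "rotation": [0, 0, 0]}, {"offset": [0, 0, 0.1], "rotation": [0, 0, 0]}, {"offset": [0, 0, 0.06], "rotation": [0, 0, 0]}, {"offset": [0, 0, 0.02], "rotation": [0, 0, 0]}, {"offset": [0, 0, 0.015], "rotation": [0, 0, 0]}, {"offset": [0, 0, 0], "rotation": [0, 0, 0]}, {"offset": [0, 0, 0], "rotation": [0, 0, 0]}])

```text
t: 23.35
ee_pos: [0.6248, -0.1734, 0.0526]
tcp_rot: [-3.14, -0.001, -1.425]
wrist_force: [0.6, 0.0, -0.9]
finger_gap: 0.249
finger_force: 25.9
```

Request:
move_arm(plan=[{"offset": [0, 0, 0.016], "rotation": [0, 0, 0]}, {"offset": [0, 0, 0.008], "rotation": [0, 0, 0]}, {"offset": [0, 0, 0.004], "rotation": [0, 0, 0]}, {"offset": [0, 0, 0], "rotation": [0, 0, 0]}, {"offset": [0, 0, 0], "rotation": [0, 0, 0]}])

```text
t: 23.85
ee_pos: [0.6243, -0.1732, 0.0456]
tcp_rot: [-3.141, -0.0, -1.425]
wrist_force: [-1.3, 1.4, 5.8]
finger_gap: 0.247
finger_force: 26.5
```

Request:
move_arm(plan=[{"offset": [0, 0, 0], "rotation": [0, 0, 0]}, {"offset": [0, 0, 0], "rotation": [0, 0, 0]}, {"offset": [0, 0, 0], "rotation": [0, 0, 0]}, {"offset": [0, 0, -0.08], "rotation": [0, 0, 0]}, {"offset": [0, 0, -0.14], "rotation": [0, 0, 0]}, {"offset": [0, 0, -0.16], "rotation": [0, 0, 0]}, {"offset": [0, 0, -0.06], "rotation": [0, 0, 0]}, {"offset": [0, 0, 0], "rotation": [0, 0, 0]}], grip=0.2)

```text
t: 24.65
ee_pos: [0.6259, -0.1735, 0.1579]
tcp_rot: [-3.135, -0.002, -1.425]
wrist_force: [-0.2, 0.5, 0.3]
finger_gap: 0.598
finger_force: 0.0
```

```bash
python3 - <<'E'
from h import *
st()
for n in('wrist','scene'): around(n,.624,-.173,.02,.025,.05)
E
```

```text
t 24.65 [ 0.6259 -0.1735  0.1579] [-1.7963e+02 -1.0000e-01 -8.1660e+01] F [-0.2  0.5  0.3] gap 0.598 ff 0.0
wrist [329. 235.] 1149 zt 0.0378 [ 625.  -172.4] [21.9 22. ] 8.6 [178.  34.  33.]
scene [244. 239.] 139 zt 0.0367 [ 625.7 -172.1] [23.  22.1] 5.8 [125.  19.  23.]
```

Request:
move_arm(plan=[{"offset": [-0.135, 0.0655, -0.006], "rotation": [0, 0, 0]}, {"offset": [-0.135, 0.0655, -0.006], "rotation": [0, 0, 0]}, {"offset": [-0.135, 0.0655, -0.006], "rotation": [0, 0, 0]}, {"offset": [-0.135, 0.0655, -0.006], "rotation": [0, 0, 0]}, {"offset": [-0.135, 0.0655, -0.006], "rotation": [0, 0, 0]}, {"offset": [-0.135, 0.0655, -0.006], "rotation": [0, 0, 0]}, {"offset": [-0.135, 0.0655, -0.006], "rotation": [0, 0, 0]}, {"offset": [-0.135, 0.0655, -0.006], "rotation": [0, 0, 0]}], grip=1)

```text
t: 25.55
ee_pos: [0.4535, 0.0755, 0.1649]
tcp_rot: [3.138, -0.001, -1.426]
wrist_force: [0.3, 0.5, -0.2]
finger_gap: 0.998
finger_force: 0.0
```

Request:
move_arm(plan=[{"offset": [-0.135, 0.0655, 0], "rotation": [0, 0, 0]}, {"offset": [0, 0, 0], "rotation": [0, 0, 0]}, {"offset": [0, 0, 0], "rotation": [0, 0, 0]}])

```text
t: 25.85
ee_pos: [0.4335, 0.1062, 0.1655]
tcp_rot: [3.139, -0.001, -1.424]
wrist_force: [0.6, -0.7, 0.0]
finger_gap: 0.997
finger_force: 0.0
```

```bash
python3 - <<'E'
from h import *
st()
for n in('wrist','scene'): around(n,.4357,.1062,.04,.085,.1)
E
```

```text
t 25.85 [0.4335 0.1062 0.1655] [ 1.7986e+02 -6.0000e-02 -8.1560e+01] F [ 0.6 -0.7  0. ] gap 0.997 ff 0.0
wrist [323. 255.] 5168 zt 0.0926 [435.3 106.8] [43.8 43.9] 88.0 [140. 137. 119.]
scene [414. 208.] 246 zt 0.0921 [436.1 106.9] [41.  40.7] 86.8 [121.  126.  114.5]
```

Request:
move_arm(plan=[{"offset": [0, -0.006, 0.1], "rotation": [0, 0, 0]}, {"offset": [0, 0, 0.12], "rotation": [0, 0, 0]}, {"offset": [0, 0, 0.1], "rotation": [0, 0, 0]}, {"offset": [0, 0, 0.07], "rotation": [0, 0, 0]}, {"offset": [0, 0, 0.025], "rotation": [0, 0, 0]}, {"offset": [0, 0, 0], "rotation": [0, 0, 0]}, {"offset": [0, 0, 0], "rotation": [0, 0, 0]}])

```text
t: 26.65
ee_pos: [0.4366, 0.106, 0.0633]
tcp_rot: [-3.141, 0.0, -1.426]
wrist_force: [0.2, 0.3, -0.1]
finger_gap: 1.001
finger_force: 0.0
```

Request:
move_arm(plan=[{"offset": [0, 0, 0], "rotation": [0, 0, 0]}, {"offset": [0, 0, 0], "rotation": [0, 0, 0]}, {"offset": [0, 0, 0], "rotation": [0, 0, 0]}, {"offset": [0, 0, 0], "rotation": [0, 0, 0]}, {"offset": [0, 0, 0], "rotation": [0, 0, 0]}], grip=-1, force=35)

```text
t: 27.15
ee_pos: [0.4361, 0.1063, 0.0638]
tcp_rot: [-3.14, 0.0, -1.425]
wrist_force: [-2.1, -0.4, 6.3]
finger_gap: 0.612
finger_force: 35.8
```

Request:
move_arm(plan=[{"offset": [0, 0, -0.06], "rotation": [0, 0, 0]}, {"offset": [0, 0, -0.12], "rotation": [0, 0, 0]}, {"offset": [0, 0, -0.14], "rotation": [0, 0, 0]}, {"offset": [0, 0, -0.12], "rotation": [0, 0, 0]}, {"offset": [0, 0, -0.06], "rotation": [0, 0, 0]}, {"offset": [0.075, -0.029, 0], "rotation": [0, 0, 0]}, {"offset": [0.15, -0.058, 0], "rotation": [0, 0, 0]}, {"offset": [0.15, -0.058, 0], "rotation": [0, 0, 0]}])

```text
t: 27.95
ee_pos: [0.4854, 0.0182, 0.1882]
tcp_rot: [-3.141, 0.001, -1.424]
wrist_force: [0.4, 1.0, -0.6]
finger_gap: 0.609
finger_force: 37.3
```

Request:
move_arm(plan=[{"offset": [0.15, -0.058, 0], "rotation": [0, 0, 0]}, {"offset": [0.15, -0.058, 0], "rotation": [0, 0, 0]}, {"offset": [0.15, -0.058, 0], "rotation": [0, 0, 0]}, {"offset": [0.15, -0.058, 0], "rotation": [0, 0, 0]}, {"offset": [0.15, -0.058, 0], "rotation": [0, 0, 0]}, {"offset": [0.15, -0.058, 0], "rotation": [0, 0, 0]}, {"offset": [0.15, -0.058, 0], "rotation": [0, 0, 0]}, {"offset": [0.072, -0.029, 0], "rotation": [0, 0, 0]}])

```text
t: 28.75
ee_pos: [0.6341, -0.2458, 0.1867]
tcp_rot: [3.141, 0.0, -1.428]
wrist_force: [-0.3, 0.5, -1.9]
finger_gap: 0.616
finger_force: 37.3
```

Request:
move_arm(plan=[{"offset": [0, 0, 0], "rotation": [0, 0, 0]}, {"offset": [0, 0, 0], "rotation": [0, 0, 0]}])

```text
t: 28.95
ee_pos: [0.6328, -0.2431, 0.1868]
tcp_rot: [3.14, 0.001, -1.427]
wrist_force: [0.2, 0.6, -0.9]
finger_gap: 0.611
finger_force: 37.3
```

Request:
move_arm(plan=[{"offset": [0, -0.003, 0.1], "rotation": [0, 0, 0]}, {"offset": [0, 0, 0.12], "rotation": [0, 0, 0]}, {"offset": [0, 0, 0.1], "rotation": [0, 0, 0]}, {"offset": [0, 0, 0.05], "rotation": [0, 0, 0]}, {"offset": [0, 0, 0.03], "rotation": [0, 0, 0]}, {"offset": [0, 0, 0], "rotation": [0, 0, 0]}, {"offset": [0, 0, 0], "rotation": [0, 0, 0]}])

```text
t: 29.65
ee_pos: [0.6351, -0.243, 0.0892]
tcp_rot: [-3.139, -0.001, -1.425]
wrist_force: [-0.4, -0.7, 0.4]
finger_gap: 0.614
finger_force: 37.3
```

Request:
move_arm(plan=[{"offset": [0, 0.003, 0.02], "rotation": [0, 0, 0]}, {"offset": [0, 0, 0.015], "rotation": [0, 0, 0]}, {"offset": [0, 0, 0.008], "rotation": [0, 0, 0]}, {"offset": [0, 0, 0], "rotation": [0, 0, 0]}, {"offset": [0, 0, 0], "rotation": [0, 0, 0]}])

```text
t: 30.15
ee_pos: [0.6335, -0.2434, 0.0779]
tcp_rot: [-3.141, -0.0, -1.425]
wrist_force: [-1.6, 1.2, 3.8]
finger_gap: 0.607
finger_force: 37.7
```

Request:
move_arm(plan=[{"offset": [0, 0, 0], "rotation": [0, 0, 0]}, {"offset": [0, 0, 0], "rotation": [0, 0, 0]}, {"offset": [0, 0, 0], "rotation": [0, 0, 0]}, {"offset": [0, 0, 0], "rotation": [0, 0, 0]}, {"offset": [0, 0, -0.08], "rotation": [0, 0, 0]}, {"offset": [0, 0, -0.14], "rotation": [0, 0, 0]}, {"offset": [0, 0, -0.16], "rotation": [0, 0, 0]}, {"offset": [0, 0, -0.16], "rotation": [0, 0, 0]}], grip=1)

```text
t: 30.95
ee_pos: [0.6333, -0.2431, 0.2131]
tcp_rot: [3.141, 0.0, -1.425]
wrist_force: [-0.7, 0.2, -0.6]
finger_gap: 1.0
finger_force: 0.0
```

Request:
move_arm(plan=[{"offset": [0, 0, -0.1], "rotation": [0, 0, 0]}, {"offset": [0, 0, 0], "rotation": [0, 0, 0]}, {"offset": [0, 0, 0], "rotation": [0, 0, 0]}])

```text
t: 31.25
ee_pos: [0.6335, -0.2429, 0.2373]
tcp_rot: [-3.141, 0.0, -1.426]
wrist_force: [0.8, -0.3, -0.5]
finger_gap: 0.997
finger_force: 0.0
```

```bash
python3 - <<'E'
from h import *
st()
for n in('wrist','scene'): around(n,.634,-.243,.04,.095,.125)
around('scene',.6195,.1182,.04,.095,.125);around('scene',.441,-.01,.04,.085,.1)
around('scene',.623,.2465,.02,.026,.05);around('scene',.621,.189,.02,.026,.05);around('scene',.624,-.173,.02,.026,.05)
p,_,_=grab('scene');save('end.png',p)
E
```

```text
t 31.25 [ 0.6335 -0.2429  0.2373] [-1.7994e+02  2.0000e-02 -8.1690e+01] F [ 0.8 -0.3 -0.5] gap 0.997 ff 0.0
wrist [327. 227.] 3857 zt 0.1066 [ 633.  -242.7] [43.5 43.7] 42.1 [120. 146. 104.]
scene [209. 202.] 336 zt 0.1058 [ 634.2 -242.6] [39.8 43.1] 76.2 [ 77.5 113.   68.5]
scene [387. 255.] 499 zt 0.1058 [618.7 118. ] [42.  41.5] 20.1 [218. 153. 109.]
scene [359. 194.] 231 zt 0.0920 [442.4 -10.2] [43.5 39.6] 60.7 [130. 111. 123.]
scene [454. 312.] 315 zt 0.0368 [624.7 245.1] [33.9 31.7] 53.8 [196. 166. 102.]
scene [421. 300.] 179 zt 0.0369 [622.3 188.3] [22.5 23.1] 88.2 [ 33.  86. 152.]
scene [244. 239.] 133 zt 0.0368 [ 625.6 -172.1] [24.7 22. ] 7.8 [115.  15.  20.]
```

View pics/end.png

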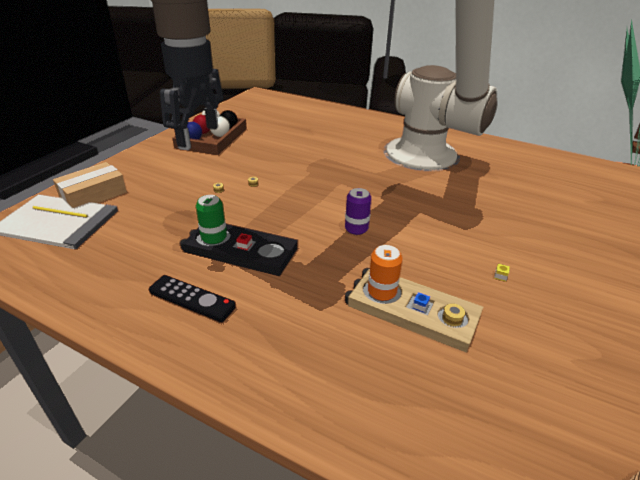

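The final view shows the green can at (210,222) and the red chalk at (244,240) in the black caddy. The orange can (386,273), blue chalk (421,300) and shaper (454,312) are in the maple caddy. The purple can, yellow chalk and remote are where they started.

```bash
python3 -c "
from station import ctrl
print(ctrl.sign_off())"
```

```text
the job is handed in; nothing more can be done
None
```

Both caddies are made up as asked and handed in at about 31 s of robot time: all five items measured upright at the right height in their pockets, and the purple can, yellow chalk and remote are where they were.

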